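Steady the swinging drop hook and hang the punch rack on it

ROBOT

A 6-joint arm with a two-finger parallel gripper is mounted at the origin on the work surface. World frame = base frame: x ahead of the robot, y to its left, z up, the work surface at z = 0. Lengths are in m, angles in rad, forces in N, time in s.
With the tool pointing down it reaches from about 0.25 to 0.775 m from the base axis. Payload 4 kg.
Tool frame: the origin (TCP) lies on the centre line of the jaws, within the pads' length; the fingertips stand 8 mm ahead of it and the grasp point (between the pads) lies 11 mm behind it; z points along the fingers, y is the direction in which the jaws open and shut (so a half turn about z gives the same grasp; the last joint's range is limited). The gripper opens to 94 mm and grips with 3 to 60 N. Pads are 16 mm wide; open, the fingers measure 119 mm over their backs; the gripper's body (75 mm by 177 mm) begins 78 mm behind the grasp point.
Start: joints at [1.233, 0.087, 1.371, -0, 1.684, -0.103], TCP at [0.128, 0.535, 0.214] pointing down, gripper open.
Joint ranges: [-3.1, 3.1], [-0.76, 2.03], [0.27, 2.55], [-1.08, 4.22], [0.17, 2.65], [-2.57, 2.57]. Speed limits (rad/s): [2.79, 2.79, 3.14, 3.14, 3.14, 3.14].

INTERFACE

Orientations are given as [roll, pitch, yaw] about the fixed x, y, z axes, in that order (R = Rz(yaw) Ry(pitch) Rx(roll)).
In Python, from bench import robot gives the robot as it stands.
- The arm moves only by the shell command python3 -m crank 'ROWS' [OPENING]. ROWS is JSON, a list of rows, each a list of 4 numbers: the shift along the tool's x, y, z scaled (see below), then the turn about the tool's z scaled (see below). A call has exactly 10 rows; each row shifts and turns the commanded pose from where the row before left it, along the tool's axes as they then stand; what a row does not reach is not made up. The controller multiplies each number of a shift by 0.2 m and each number of a turn by pi/2 rad. A row lasts 1/8 s, in which the tool goes at most 62.5 mm and 10.7 degrees, less where a joint would pass 70% of its speed; a pose out of reach is approached as far as the arm can. A call with a number of a shift or a turn outside -1 to 1 is refused whole. A call with a gripper value outside its range is refused whole. OPENING is the gripper command: -1 is fully open, 1 is shut, values between are in proportion, set as the call begins (- or left out, the last holds). The fingers move at their own pace and stop on an object; the grip force is fixed at half the most. Time passes only in rows, so rows that do not move let the fingers close, or fill a call up. It gives the time, the measured TCP pose, the force and the opening at its end, in the units of the state.
- robot.get_obs(): the state, without advancing time (a new reading comes with each control period).
- robot.snapshot(name): name is "scene" or "top" or "wrist"; returns (picture, depth): 384x512x3 uint8, red, green, blue; 384x512 float32, m along the optical axis (not along the pixel's ray), 0 where there is no reading.
- robot.camera_params(name): a dict with "fx", "fy", "cx", "cy" (pixels), "world_from_camera" (4x4, takes a point from camera to world coordinates). Camera axes: x right, y down, z forward; pixel columns grow to the right and rows downward; lengths in m; the calibration is good to about 2 mm. A picture is of the moment at which its call begins: read the wrist's pose just before it. camera_params takes no time and is no camera call; for the wrist camera it gives the pose at the moment of the call.
- robot.close_job(): hands the job in, once; it reports no verdict.
The state is a dict: "time": time; "joint_positions": joint angles; "qvel": joint speeds; "joint_torque": joint torques, N m; "tool_pos": TCP position; "ee_rot": TCP orientation; "wrist_force": force on the tool from outside, world axes, zero at the start; "wrist_torque": the same for the moment, N m; "width": finger opening in m.
Only numpy, scipy, OpenCV 4.12 (cv2) and the standard library are available. Lean on these libraries where they do the work, as an engineer would, in place of code of your own. Each camera call takes 0.05 s, during which the arm holds its last target.

TASK

Hang the punch rack with the crook handle on the swinging hook of the stand. Carry it upright, first bring the hook to rest with one light, lasting contact of the rack's own handle, then let the prong slide up into the crook until the hook carries the rack; let go with hook and rack hanging straight and still. Be gentle, never bang or force the hook, and leave the other things on the table where they are.

Things in the scene. Friction and masses are not known exactly. Their poses are not given: they have to be found in the camera images.
- stand: Fixed stand: base plate 120 x 150 x 12 mm, grey post 22 mm square, 324 mm high. Origin: on the table under the post's centre. A swivel pin, its axis along the stand's x and 300 mm above the table, sticks out to -x; the hook's shank hangs on it 50 mm from the post's centre. With the hook straight down, hook_seat is at (-120, 0, 179.5) mm in this frame.
- hook (a joint): Swing angle of the hook about the stand's +x axis, rad; 0 = straight down, positive = prong swung to the stand's +y. Starts 0.28 to 0.42 out and swings freely, hardly damped, at about 1.5 Hz. It weighs 0.45 kg: holding it aside takes about 0.35 N at the prong per 0.1 rad. Stops at +-0.75. Its bearing is delicate: no more than 15 N on the hook.
- hook_seat (a point): Point on top of the prong where the rack should hang; swings with the hook. Dark flat steel shank with a round weight (36 mm) at its foot; from there a straight round prong, 9 mm thick, runs level along the stand's -x, centre line 125 mm below the pin axis. The point is 70 mm from the shank, 42 mm from the end, where the tip turns up 17 mm. Axes as the stand's.
- rack_grip (a point): Where to grip the punch rack: centre of the top tab of its flat aluminium crook handle, tab 28 mm along y, 10 mm along x, 113 to 163 mm above the rack's underside (point at 143). Below is a wooden block 90 x 50 x 28 mm (x, y, z) with eight punches standing 16 mm out of it. 0.25 to 0.42 kg, stands upright on the table. z up, x along the block.
- rack_slot (a point): Middle of the closed top end of the handle's slot, 30 mm below rack_grip. The slot is 12 mm wide along y, open along x and below. On its +y side the long stem (8 mm thick) runs 85 mm down to the block; on its -y side the lip (8 mm thick) ends 22 mm below this point. A prong pressed on the stem's -y face under the lip slides up into the slot. Axes as rack_grip.
- plain_block: Bystander: the same block with punches but without a handle, 44 mm high. Origin: centre of its underside.
- mallet: Bystander: wooden mallet, 260 mm long, lying.
- punch0: Bystander: loose steel punch, 75 x 9 x 9 mm, lying.
- punch1: Bystander: loose steel punch, same.
- punch2: Bystander: loose steel punch, same.
- cup: Bystander: white cup, 72 mm across, 70 mm high. Origin: centre of its underside.
- bench_block: Bystander: round steel bench block, 110 mm across, 50 mm high. Origin: centre of its underside.
Mind the look-alikes: they are no part of the job. Leave any red or yellow look-alike of the part that bears rack_grip alone.

How it is judged:
By the outcome, as a careful person would: the job done as asked, in the order asked, and still so for the second after the job is handed in, with the robot touching nothing.
It also fails if it takes over 72 s, if anything falls off the work surface, if the arm or the gripper's body presses on something with over 40 N, if the wrist force passes 120 N, or if a joint passes its speed limit or range.

## Working session

There is one attempt and no reset: what is moved stays moved. The work goes in short steps, Python scripts to look and compute and a shell command to move; the robot and the scene stay as the last step left them, time stands still between calls to the robot, and variables do not carry over. Pictures are saved under pics/ and viewed, and the job is handed in when it is done.

```bash
ls; mkdir -p pics
python3 - <<'E'
from bench import robot
import cv2,numpy as np
o=robot.get_obs();print(o)
for n in("scene","top"):
    im,d=robot.snapshot(n);cv2.imwrite(f"pics/{n}0.png",im[:,:,::-1]);np.save(f"pics/{n}0.npy",d)
    print(n,robot.camera_params(n))
E
```

```text
pics
{'time': 0.0, 'joint_positions': array([ 1.23287285e+00,  8.79223981e-02,  1.37220045e+00, -1.49149801e-05,
        1.68360511e+00, -1.03082607e-01]), 'qvel': array([ 6.74265725e-04, -2.26014057e-04, -1.84321412e-04,  5.01678395e-04,
        2.45241354e-04,  1.53060085e-05]), 'joint_torque': array([ 1.20314185e-04, -3.40173519e+01, -3.02434766e+01,  7.19453255e-02,
        3.29994026e-02, -1.72618597e-04]), 'tool_pos': array([0.12780579, 0.53441123, 0.21234928]), 'ee_rot': array([-3.13946716e+00, -2.04977657e-04,  2.90674991e+00]), 'wrist_force': array([-0.02022902,  0.20182989, -0.15853369]), 'wrist_torque': array([-0.01729461, -0.04184909, -0.03689226]), 'width': 0.09400069571394709}
scene {'fx': 407.3098026240271, 'fy': 407.3098026240271, 'cx': 258.9001110445965, 'cy': 188.21710914750633, 'world_from_camera': array([[-0.649961  ,  0.49210482, -0.57912308,  1.23182923],
       [ 0.75992789,  0.41306325, -0.5018848 ,  0.60561641],
       [-0.00776547, -0.76629733, -0.64243918,  0.95116263],
       [ 0.        ,  0.        ,  0.        ,  1.        ]])}
top {'fx': 475.564313966017, 'fy': 475.564313966017, 'cx': 258.19941092655233, 'cy': 190.0781519560202, 'world_from_camera': array([[ 0.01410629, -0.99347442,  0.11317944,  0.36935336],
       [-0.99987937, -0.01327954,  0.00805543,  0.02236412],
       [-0.00649989, -0.11327942, -0.99354191,  1.48560231],
       [ 0.        ,  0.        ,  0.        ,  1.        ]])}
```

View pics/scene0.png

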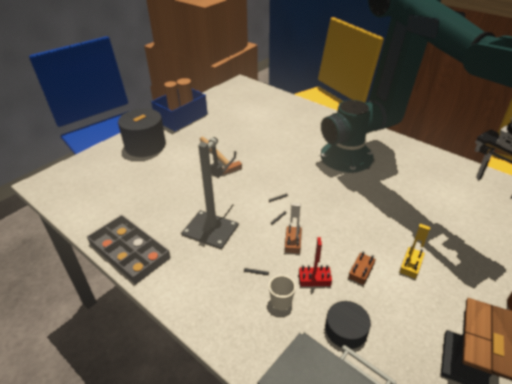

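View pics/top0.png

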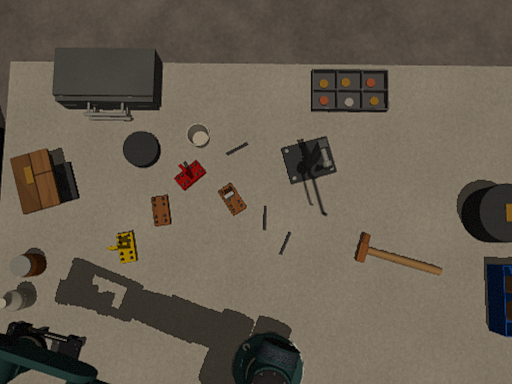

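The top view shows the stand near (308,160) and the hook's prong tip near (323,212). The wooden rack with the grey handle is at (232,198). The red (190,175) and yellow (125,245) look-alikes and the plain block (161,210) are also visible. Next I'll zoom in.

```bash
cat > h.py <<'E'
import cv2,numpy as np
from bench import robot
def pts(d,P):
    v,u=np.mgrid[0:d.shape[0],0:d.shape[1]]
    X=np.stack([(u-P['cx'])/P['fx']*d,(v-P['cy'])/P['fy']*d,d,np.ones_like(d)],-1)
    return (X@P['world_from_camera'].T)[...,:3]
def proj(p,P):
    q=np.linalg.inv(P['world_from_camera'])@np.r_[p,1]
    return P['fx']*q[0]/q[2]+P['cx'],P['fy']*q[1]/q[2]+P['cy']
def ray(u,v,P,z):
    W=P['world_from_camera'];d=W[:3,:3]@np.array([(u-P['cx'])/P['fx'],(v-P['cy'])/P['fy'],1]);o=W[:3,3]
    return o+d*(z-o[2])/d[2]
E
python3 - <<'E'
from h import *
a=cv2.imread('pics/scene0.png');b=cv2.imread('pics/top0.png')
c1=cv2.resize(a[130:280,180:330],None,fx=4,fy=4,interpolation=cv2.INTER_CUBIC)
cv2.imwrite('pics/c1.png',c1[:600,:800])
cv2.imwrite('pics/c2.png',cv2.resize(b[125:225,205:345],None,fx=5,fy=5,interpolation=cv2.INTER_CUBIC))
for n in('scene','top'):
    d=np.load(f'pics/{n}0.npy');P=robot.camera_params(n);X=pts(d,P)
    h=np.clip(X[...,2],0,.35)/.35*255
    h[d==0]=0
    cv2.imwrite(f'pics/h_{n}.png',cv2.applyColorMap(h.astype(np.uint8),cv2.COLORMAP_JET))
    print(n,(d==0).mean())
    if n=='top':
        m=(X[...,2]>.31)&(X[...,2]<.35)&(X[...,0]>.2)
        print(np.argwhere(m)[:40], X[m].mean(0))
        for r in ((185,215,218,248),(130,190,280,340)):
            s=X[r[0]:r[1],r[2]:r[3]]
            print(np.round(s[...,2][::2,::2]*1000).astype(int))
E
```

```text
scene 0.004664103190104167
top 0.0038299560546875
[[139 322]
 [139 323]
 [139 324]
 [139 325]
 [139 326]
 [140 319]
 [140 320]
 [140 321]
 [140 322]
 [140 323]
 [140 324]
 [140 325]
 [140 326]
 [141 318]
 [141 319]
 [141 320]
 [141 321]
 [141 322]
 [141 323]
 [141 324]
 [141 325]
 [141 326]
 [142 318]
 [142 319]
 [142 320]
 [142 321]
 [142 322]
 [142 323]
 [142 324]
 [142 325]
 [142 326]
 [143 317]
 [143 318]
 [143 319]
 [143 320]
 [143 321]
 [143 322]
 [143 323]
 [143 324]
 [143 325]] [ 0.60481545 -0.13021087  0.32046094]
[[ -6   0   6  -3   1  26  29  30   0  -2  -4   3   2   5   5]
 [  1   4  -2  -2  30  49  50  29   3  -1   0  -1   0   3  -1]
 [ -9  -2  28  28  33  26  28  30  28   0  -2   1   3   3  -1]
 [ -2  30  41  26  28  27  27 161  31  30  -4   1  -2   0   4]
 [  5  23  43  25  26  26 163 165  25  29   3  -2  -3   4  -4]
 [  6  30  29  26 167 161 161 163 127  24  29   0  -2   1  -4]
 [  3   0  28  45 163 167 140 114  18  24  30  30   0   3   2]
 [  0   4  -2  30 158 123  30  31  28  30  29  29   6   3   3]
 [  3   4   6  27  33  86  53  27  28  29  47  22  29  -1   4]
 [  
[... 4385 characters left out ...]
176  185   -1   -4    5    3    1    0    2    5   -2    0
    -1    0]
 [   2    0    4    2    1    0   15   10   14   13   12   -2   -1    2
     2   -1  187  187    4   -2   -4    2    2    6    3   -5    3    3
     5    4]
 [  -4    6    0   -6    4    1   14    3   -1    3   -2   -3    1   -2
     5    7  178  188   -4   -1   -1    5    4   -1    3   -3    3    2
    -3   -4]
 [  -2    0   -3    3    2   -2    6   -5   -1   -1   -1    4   -2    1
    -1    5    0  188 1486   -8   -1    1    2    6 1486   -1    5   -2
     3    4]
 [   4    3    4    8    4    5   -4   -2    4   -2    2    2    0    3
    -4   -1   -2  184  186    1   -7   -1    0   -1   -5   -1   -3   -1
     1   -2]]
```

View pics/c1.png

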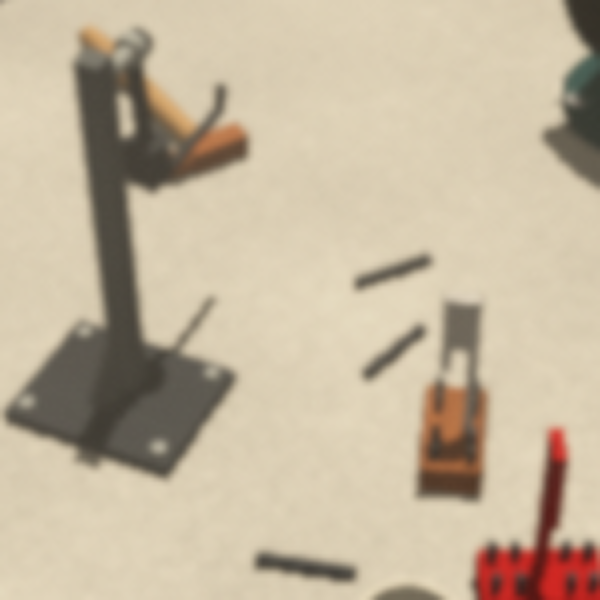

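View pics/c2.png

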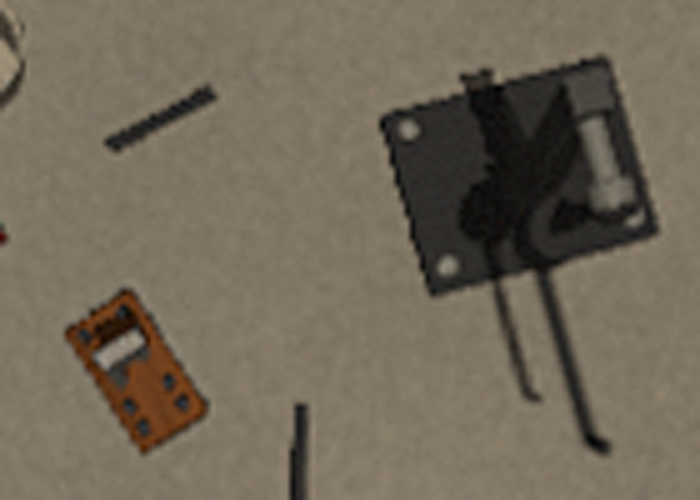

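```bash
cat > m.py <<'E'
from h import *
P=robot.camera_params('top');b=cv2.imread('pics/top0.png');d=np.load('pics/top0.npy');X=pts(d,P)
# base plate: dark
g=b.max(2)
m=((g<75)&(X[...,2]<.03)&(X[...,2]>-.02)).astype(np.uint8)*255
m[:, :270]=0;m[:,350:]=0;m[:120]=0;m[200:]=0
tall=(X[...,2]>.03);
q=cv2.morphologyEx(m|((tall&(np.arange(512)[None]>270)&(np.arange(512)[None]<350)).astype(np.uint8)*0),cv2.MORPH_CLOSE,np.ones((9,9)))
q=cv2.morphologyEx(q,cv2.MORPH_OPEN,np.ones((11,11)))
c=max(cv2.findContours(q,0,2)[0],key=cv2.contourArea)
r=cv2.minAreaRect(c);bx=cv2.boxPoints(r)
w=np.array([ray(u+.0,v+.0,P,.012) for u,v in bx]);print('plate',bx.round(1).tolist(),w.round(4))
print('centre',w.mean(0),'sides',np.linalg.norm(w[1]-w[0]),np.linalg.norm(w[2]-w[1]))
# post top
mm=(X[...,2]>.314)&(X[...,2]<.334);mm[:,:300]=0;mm[:,340:]=0
v,u=np.nonzero(mm);pp=np.array([ray(a,bb,P,.324) for a,bb in zip(u,v)]);print('post',pp.mean(0),np.median(pp,0))
# rack block
hsv=cv2.cvtColor(b,cv2.COLOR_BGR2HSV)
k=((hsv[...,1]>100)&(hsv[...,0]<20)).astype(np.uint8)*255
k[:180]=0;k[220:]=0;k[:,:215]=0;k[:,250:]=0
k=cv2.morphologyEx(k,cv2.MORPH_CLOSE,np.ones((7,7)))
c=max(cv2.findContours(k,0,2)[0],key=cv2.contourArea);bx=cv2.boxPoints(cv2.minAreaRect(c))
w=np.array([ray(u,v,P,.028) for u,v in bx]);print('rack',bx.round(1).tolist(),w.round(4),w.mean(0))
print(np.linalg.norm(w[1]-w[0]),np.linalg.norm(w[2]-w[1]),np.degrees(np.arctan2(*(w[1]-w[0])[1::-1])),np.degrees(np.arctan2(*(w[2]-w[1])[1::-1])))
mt=(X[...,2]>.15)&(X[...,2]<.18);mt[:180]=0;mt[220:]=0;mt[:,:215]=0;mt[:,250:]=0
v,u=np.nonzero(mt);pp=np.array([ray(a,bb,P,.163) for a,bb in zip(u,v)]);print('tab',len(pp),pp.mean(0), cv2.minAreaRect((pp[:,:2]*1000).astype(np.float32)))
P=robot.camera_params('wrist');T=P['world_from_camera'];o=robot.get_obs()
from scipy.spatial.transform import Rotation as R
Rt=R.from_euler('xyz',o['ee_rot']).as_matrix();print('cam in tool',Rt.T@(T[:3,3]-o['tool_pos']),(Rt.T@T[:3,:3]).round(3))
E
python3 m.py
```

```text
plate [[283.0, 140.0], [313.0, 140.0], [313.0, 182.0], [283.0, 182.0]] [[ 0.6973 -0.0417  0.012 ]
 [ 0.6985 -0.1363  0.012 ]
 [ 0.5649 -0.1364  0.012 ]
 [ 0.5636 -0.0428  0.012 ]]
centre [ 0.63108414 -0.08930437  0.012     ] sides 0.09459763391367071 0.13360641664329465
post [ 0.6170662  -0.12686614  0.324     ] [ 0.61900182 -0.12751915  0.324     ]
rack [[217.10000610351562, 190.60000610351562], [230.60000610351562, 182.0], [246.39999389648438, 207.0], [233.0, 215.60000610351562]] [[0.5322 0.161  0.028 ]
 [0.5594 0.12   0.028 ]
 [0.4826 0.0696 0.028 ]
 [0.4557 0.1104 0.028 ]] [0.50746316 0.11524558 0.028     ]
0.049202479214575316 0.09184006136797614 -56.437014937593155 -146.67261753621136
tab 42 [0.50479474 0.1154165  0.163     ] ((504.8281555175781, 114.95577239990234), (11.594467163085938, 26.82677459716797), 31.98665428161621)
cam in tool [ 0.08308824 -0.0001899  -0.17114888] [[-0.    -0.959 -0.282]
 [ 1.    -0.     0.001]
 [-0.002 -0.282  0.959]]
```

Run:
```python
from h import *
P=robot.camera_params('top')
c=np.array([(382,118),(605,60),(657,235),(435,294)])/5-.4+[205,125]
w=np.array([ray(u,v,P,.012) for u,v in c])[:,:2];print(w.round(4),w.mean(0))
for i in range(4):
    e=w[(i+1)%4]-w[i];print(np.linalg.norm(e).round(4),np.degrees(np.arctan2(e[1],e[0])).round(2))
b=cv2.imread('pics/top0.png')
v=cv2.resize(b[130:195,275:340],None,fx=9,fy=9,interpolation=cv2.INTER_CUBIC).astype(float)
cv2.imwrite('pics/pl.png',np.clip(v*2,0,255))
```

```text
[[ 0.6709 -0.0356]
 [ 0.7099 -0.176 ]
 [ 0.5987 -0.2083]
 [ 0.5596 -0.0697]] [ 0.63477693 -0.12240484]
0.1457 -74.47
0.1159 -163.81
0.144 105.74
0.1164 17.01[ WARN:0@0.620] global loadsave.cpp:1063 imwrite_ Unsupported depth image for selected encoder is fallbacked to CV_8U.
```

View pics/pl.png

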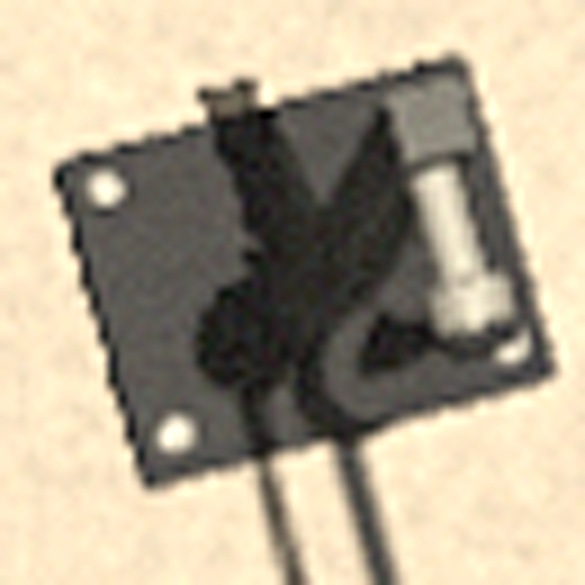

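Run:
```python
from h import *
P=robot.camera_params('top')
def px(l): return np.array(l)/9-.44+[275,130]
def W(l,z): return np.array([ray(u,v,P,z) for u,v in px(l)])[:,:2]
w=W([(55,165),(464,58),(553,375),(150,488)],.012)
print(w.round(4),w.mean(0))
for i in range(4):
    e=w[(i+1)%4]-w[i];print(np.linalg.norm(e).round(4),np.degrees(np.arctan2(e[1],e[0])).round(2))
t=W([(385,97),(462,80),(478,148),(407,166)],.324);print('post',t.round(4),t.mean(0))
for i in range(4):
    e=t[(i+1)%4]-t[i];print(np.linalg.norm(e).round(4),np.degrees(np.arctan2(e[1],e[0])).round(2))
n=W([(438,168),(472,300)],.306);print('pin',n,np.degrees(np.arctan2(*(n[0]-n[1])[::-1])),np.linalg.norm(n[0]-n[1]))
```

```text
[[ 0.6719 -0.0346]
 [ 0.7119 -0.1776]
 [ 0.5998 -0.2083]
 [ 0.5584 -0.0685]] [ 0.63549425 -0.12226661]
0.1486 -74.38
0.1162 -164.68
0.1458 106.52
0.1185 16.65
post [[ 0.6281 -0.1135]
 [ 0.6331 -0.1347]
 [ 0.6141 -0.1391]
 [ 0.6088 -0.1195]] [ 0.62102644 -0.1267116 ]
0.0219 -76.62
0.0196 -167.09
0.0203 105.15
0.0202 17.43
pin [[ 0.6120384  -0.13040477]
 [ 0.57472046 -0.13982867]] 14.172585461976764 0.03848945893755176
```

Run:
```python
from h import *
P=robot.camera_params('scene');d=np.load('pics/scene0.npy');X=pts(d,P)
print(ray(203.4,144.8,P,.324), X[143:148,200:206].reshape(-1,3).round(3)[::4])
c=np.array([(85,322),(236,377),(168,476),(8,412)])/4-.37+[180,130]
w=np.array([ray(u,v,P,.012) for u,v in c])[:,:2];print(w.round(4),w.mean(0))
a=cv2.imread('pics/scene0.png')
cv2.imwrite('pics/s1.png',cv2.resize(a[130:200,190:270],None,fx=8,fy=8,interpolation=cv2.INTER_CUBIC))
cv2.imwrite('pics/s2.png',cv2.resize(a[195:265,270:350],None,fx=8,fy=8,interpolation=cv2.INTER_CUBIC))
```

```text
[ 0.62336016 -0.12213174  0.324     ] [[ 0.625 -0.134  0.326]
 [ 0.618 -0.125  0.326]
 [ 0.623 -0.129  0.323]
 [ 0.631 -0.128  0.325]
 [ 0.624 -0.12   0.325]
 [ 0.628 -0.123  0.322]
 [ 0.635 -0.124  0.322]
 [ 0.629 -0.114  0.323]]
[[ 0.5988 -0.2033]
 [ 0.5648 -0.0612]
 [ 0.6765 -0.0287]
 [ 0.7105 -0.1734]] [ 0.63765118 -0.11666375]
```

View pics/s1.png

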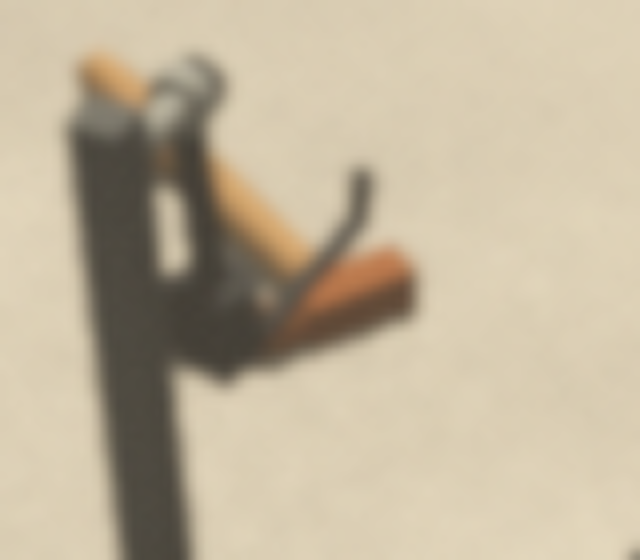

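View pics/s2.png

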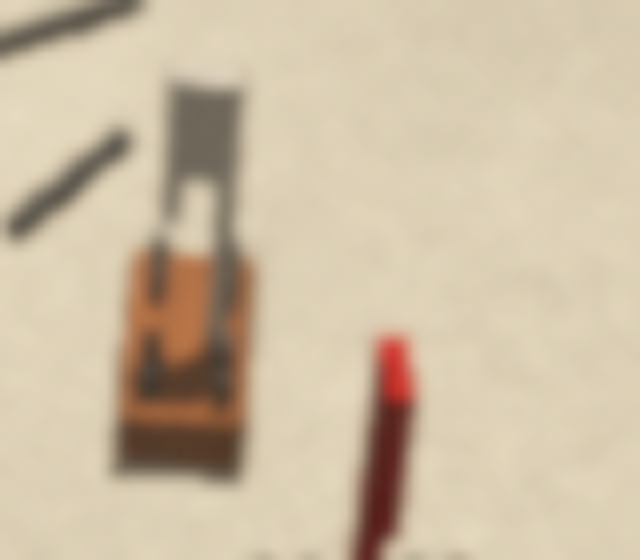

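The scene crop shows the rack's long stem on the right, at about (220,300) in the crop, and the short lip on the left, ending at about (172,225). So rack +y is about 123° in world, and the lip faces the stand. I'll turn and approach.

```bash
cat >> h.py <<'E'
from scipy.spatial.transform import Rotation as R
def need(tgt,yaw_deg=None):
    o=robot.get_obs();Rt=R.from_euler('xyz',o['ee_rot']).as_matrix()
    s=Rt.T@(np.array(tgt)-o['tool_pos']);cy=np.degrees(np.arctan2(Rt[1,0],Rt[0,0]))
    print('t',round(o['time'],3),'pos',o['tool_pos'].round(4),'yaw',cy.round(2),'F',o['wrist_force'].round(2),'w',round(o['width'],4))
    print('shift units',(s/.2).round(4))
    if yaw_deg is not None:
        e=(yaw_deg-cy+180)%360-180;print('turn units (tool z, down => neg)',-e/90)
        Rz=R.from_euler('z',e,degrees=True).as_matrix()@Rt
        print('shift units after turn',(Rz.T@(np.array(tgt)-o['tool_pos'])/.2).round(4))
E
python3 -m crank '[[0,0,0,-0.104],[0,0,0,-0.104],[0,0,0,-0.104],[0,0,0,-0.104],[0,0,0,-0.104],[0,0,0,0],[0,0,0,0],[0,0,0,0],[0,0,0,0],[0,0,0,0]]' -1
python3 -c "
from h import *
need([.506,.1153,.25],-146.7)"
```

```text
time: 1.35
tool_pos: [0.128, 0.5349, 0.2135]
ee_rot: [3.142, 0.0, -2.56]
wrist_force: [-0.6, 0.2, 1.0]
width: 0.0939
t 1.35 pos [0.128  0.5349 0.2135] yaw -146.67 F [-0.59  0.18  0.96] w 0.0939
shift units [-0.4266 -2.7916 -0.1826]
turn units (tool z, down => neg) 0.000299376497419088
shift units after turn [-0.4279 -2.7914 -0.1826]
```

```bash
python3 -m crank '[[-0.047,-0.3,-0.02,0],[-0.047,-0.3,-0.02,0],[-0.047,-0.3,-0.02,0],[-0.047,-0.3,-0.02,0],[-0.047,-0.3,-0.02,0],[-0.047,-0.3,-0.02,0],[-0.047,-0.3,-0.02,0],[-0.047,-0.3,-0.02,0],[-0.047,-0.3,-0.02,0],[0,-0.09,0,0]]'
python3 -c "
from h import *
o=robot.get_obs();P=robot.camera_params('wrist');im,d=robot.snapshot('wrist');cv2.imwrite('pics/w1.png',im[:,:,::-1]);np.save('pics/w1.npy',d);np.save('pics/w1P.npy',P,allow_pickle=True)
need([.506,.1153,.132],-146.7);print(o['qvel'].round(2),o['joint_positions'].round(3))"
```

```text
time: 2.6
tool_pos: [0.507, 0.1127, 0.2492]
ee_rot: [-3.141, -0.0, -2.564]
wrist_force: [-0.3, 1.2, -0.5]
width: 0.0941
t 2.65 pos [0.5071 0.1122 0.249 ] yaw -146.91 F [ 0.58 -1.06 -0.73] w 0.0937
shift units [-0.0045  0.0168  0.5847]
turn units (tool z, down => neg) -0.002329961671083601
shift units after turn [-0.0045  0.0168  0.5847]
[-0.2   0.08 -0.08  0.03  0.02 -0.24] [ 0.11   0.015  1.376 -0.     1.751 -2.039]
```

View pics/w1.png

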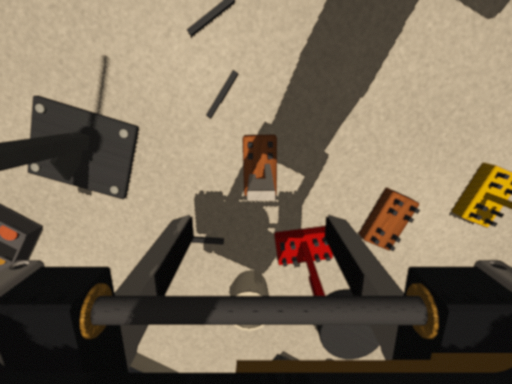

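The wrist view shows the tab top as a bright bar at about (243–278, 190–200). Its centre is near (260,195), between the fingers.

```bash
python3 -c "
from h import *
im=cv2.imread('pics/w1.png');P=np.load('pics/w1P.npy',allow_pickle=True).item();X=pts(np.load('pics/w1.npy'),P)
m=((X[...,2]>.15)&(X[...,2]<.175)).astype(np.uint8);m[:150]=0;m[230:]=0;m[:,:220]=0;m[:,300:]=0
v,u=np.nonzero(m);p=np.array([ray(a,b,P,.163) for a,b in zip(u,v)]);print(len(p),p.mean(0),cv2.minAreaRect((p[:,:2]*1000).astype(np.float32)))
g=(im.min(2)>130).astype(np.uint8);g[:180]=0;g[210:]=0;g[:,:230]=0;g[:,290:]=0
n,l,s,c=cv2.connectedComponentsWithStats(g);print(s,c)
k=1+s[1:,4].argmax();v,u=np.nonzero(l==k);p=np.array([ray(a,b,P,.163) for a,b in zip(u,v)]);print(p.mean(0),cv2.minAreaRect((p[:,:2]*1000).astype(np.float32)))
need([p.mean(0)[0],p.mean(0)[1],.132],-146.7)
"
```

```text
358 [0.50516443 0.11486407 0.163     ] ((505.3893127441406, 115.00829315185547), (13.49760627746582, 27.819011688232422), 33.07999801635742)
[[     0      0    512    384 196188]
 [   230    180      4      7     19]
 [   278    180     12     12    133]
 [   248    191     27     10    239]
 [   266    207     12      3     29]] [[255.47393317 191.4980376 ]
 [231.05263158 182.26315789]
 [283.45864662 185.04511278]
 [261.35146444 195.40585774]
 [271.4137931  208.24137931]]
[0.50683176 0.1163542  0.163     ] ((507.1109313964844, 116.13323211669922), (9.385929107666016, 25.860145568847656), 33.076507568359375)
t 2.65 pos [0.5071 0.1122 0.249 ] yaw -146.91 F [ 0.58 -1.06 -0.73] w 0.0937
shift units [-0.0108  0.0189  0.5847]
turn units (tool z, down => neg) -0.002329961671083601
shift units after turn [-0.0109  0.0189  0.5847]
```

```bash
python3 -m crank '[[-0.003,0,0,0],[0,0,0.1,0],[0,0,0.1,0],[0,0,0.1,0],[0,0,0.1,0],[0,0,0.1,0],[0,0,0.09,0],[0,0,0,0],[0,0,0,0],[0,0,0,0]]'
python3 -c "
from h import *
need([.506,.1155,.132],-146.7)"
```

```text
time: 3.9
tool_pos: [0.5065, 0.1159, 0.1327]
ee_rot: [-3.141, 0.002, -2.559]
wrist_force: [0.8, -0.2, 0.2]
width: 0.0937
t 3.9 pos [0.5065 0.1159 0.1327] yaw -146.65 F [ 0.84 -0.23  0.16] w 0.0937
shift units [ 0.0032 -0.      0.0033]
turn units (tool z, down => neg) 0.0006050670734579298
shift units after turn [ 0.0032 -0.      0.0033]
```

Aligned. Now I'll close the gripper.

```bash
python3 -m crank '[[0,0,0,0],[0,0,0,0],[0,0,0,0],[0,0,0,0],[0,0,0,0],[0,0,0,0],[0,0,0,0],[0,0,0,0],[0,0,0,0],[0,0,0,0]]' 1
python3 -c "
from h import *
need([.506,.1155,.132],-146.7)"
```

```text
time: 5.15
tool_pos: [0.5059, 0.1156, 0.1314]
ee_rot: [3.142, 0.0, -2.56]
wrist_force: [0.4, 0.1, -0.5]
width: 0.0279
t 5.15 pos [0.5059 0.1156 0.1314] yaw -146.65 F [ 0.44  0.08 -0.54] w 0.0279
shift units [-0.0002 -0.0008 -0.0029]
turn units (tool z, down => neg) 0.000519969990503455
shift units after turn [-0.0002 -0.0008 -0.0029]
```

```bash
python3 -m crank '[[0,0,-0.03,0],[0,0,-0.06,0],[0,0,-0.09,0],[0,0,-0.1,0],[0,0,-0.1,0],[0,0,-0.09,0],[0,0,-0.05,0.05],[0,0,-0.03,0.07],[0,0,0,0.05],[0,0,0,0.022]]'
python3 -c "
from h import *
need([.485,-.081,.2414],-164)"
```

```text
time: 6.4
tool_pos: [0.506, 0.1157, 0.2423]
ee_rot: [-3.142, 0.001, -2.862]
wrist_force: [-0.1, 0.2, -3.6]
width: 0.0279
t 6.4 pos [0.506  0.1157 0.2423] yaw -163.99 F [-0.09  0.19 -3.61] w 0.0279
shift units [ 0.3722 -0.9162  0.0045]
turn units (tool z, down => neg) 0.00012190560837363288
shift units after turn [ 0.372  -0.9162  0.0045]
```

```bash
python3 -m crank '[[0.02,-0.04,0,0],[0.04,-0.1,0,0],[0.055,-0.13,0,0],[0.055,-0.14,0,0],[0.055,-0.14,0,0],[0.055,-0.14,0,0],[0.05,-0.12,0,0],[0.03,-0.07,0.004,0],[0.012,-0.036,0,0],[0,0,0,0]]'
cat > osc.py <<'E'
from h import *
import sys
n=int(sys.argv[1]);L=[]
for i in range(n):
    t=robot.get_obs()['time'];im,d=robot.snapshot('top');L.append((t,im,d))
t=np.array([l[0] for l in L]);np.savez('osc.npz',t=t,im=np.array([l[1] for l in L]),d=np.array([l[2] for l in L]))
cv2.imwrite(f'pics/osc_{t[0]:.2f}.png',L[0][1][:,:,::-1])
need([.485,-.081,.2414],-164)
E
python3 osc.py 24
```

```text
time: 7.65
tool_pos: [0.4851, -0.081, 0.2406]
ee_rot: [3.141, 0.0, -2.861]
wrist_force: [0.8, 1.2, -4.4]
width: 0.0278
t 8.85 pos [ 0.4851 -0.081   0.2406] yaw -163.94 F [-0.71 -0.34 -3.2 ] w 0.0278
shift units [ 0.0004  0.0002 -0.0038]
turn units (tool z, down => neg) 0.0007145221710490861
shift units after turn [ 0.0004  0.0002 -0.0038]
```

```bash
python3 -c "
import numpy as np,cv2
D=np.load('osc.npz');o=[]
for i in (0,2,4,6): o.append(cv2.resize(D['im'][i][120:240,250:370,::-1],None,fx=3,fy=3,interpolation=cv2.INTER_CUBIC)[:300,:360])
cv2.imwrite('pics/oscm.png',np.vstack([np.hstack(o[:2]),np.hstack(o[2:])]))
print(D['t'].round(3))"
```

```text
[7.65 7.7  7.75 7.8  7.85 7.9  7.95 8.   8.05 8.1  8.15 8.2  8.25 8.3
 8.35 8.4  8.45 8.5  8.55 8.6  8.65 8.7  8.75 8.8 ]
```

View pics/oscm.png

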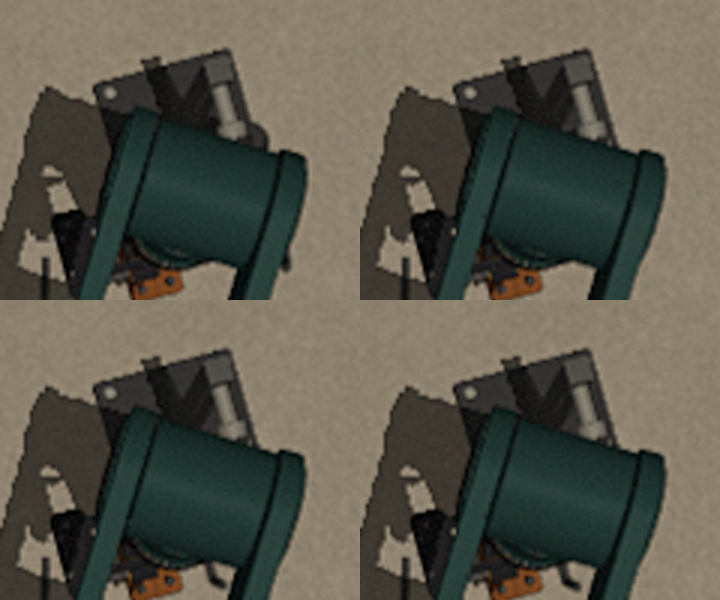

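```bash
python3 -c "
from h import *
for n in('wrist','scene'):
    im,d=robot.snapshot(n);cv2.imwrite(f'pics/b_{n}.png',im[:,:,::-1])
"
```

```text
(no output)
```

View pics/b_wrist.png

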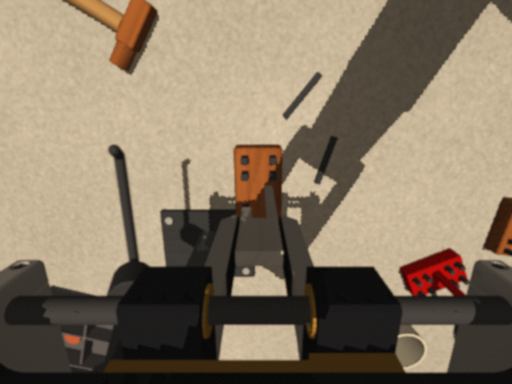

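View pics/b_scene.png

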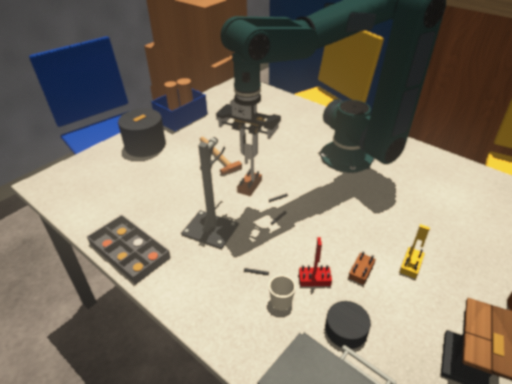

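The wrist view shows the prong clearly, from its tip at (115,150) to (130,260). I'll track the swing there by depth.

```bash
cat > osw.py <<'E'
from h import *
import sys
from scipy.optimize import curve_fit
n=int(sys.argv[1]);L=[]
O=np.array([.622,-.1245]);psi=np.radians(16.0)
c,s=np.cos(psi),np.sin(psi);Rs=np.array([[c,s],[-s,c]])
for i in range(n):
    t=robot.get_obs()['time'];P=robot.camera_params('wrist');im,d=robot.snapshot('wrist');L.append((t,P,im,d))
import pickle;pickle.dump(L,open('osw.pkl','wb'))
E
cat > fit.py <<'E'
from h import *
import pickle
from scipy.optimize import curve_fit
O=np.array([.622,-.1245]);psi=np.radians(16.0)
c,s=np.cos(psi),np.sin(psi);Rs=np.array([[c,s],[-s,c]])
L=pickle.load(open('osw.pkl','rb'));T=[];Y=[];Z=[];A=[]
for t,P,im,d in L:
    X=pts(d,P);S=(X[...,:2]-O)@Rs.T
    m=(d>.05)&(X[...,2]>.145)&(X[...,2]<.215)&(S[...,0]>-.155)&(S[...,0]<-.09)&(im.max(2)<110)&(np.arange(384)[:,None]<262)&(abs(S[...,1])<.075)
    m[140:,228:]=False
    if m.sum()<80: continue
    q=S[m];y=q[:,1];k=np.polyfit(q[:,0]+.12,y,1)
    T.append(t);Y.append(k[1]);A.append(k[0]);Z.append(np.median(X[...,2][m]))
T=np.array(T);Y=np.array(Y)*1000;Z=np.array(Z)*1000
f=lambda t,a,w,p,o:o+a*np.sin(w*t+p)
best=None
for p0 in np.arange(0,6.3,.8):
    try:q,cv=curve_fit(f,T-T[-1],Y,[45,9.4,p0,0])
    except Exception:continue
    r=np.std(Y-f(T-T[-1],*q))
    if best is None or r<best[0]:best=(r,q,cv)
r,q,cv=best
if q[0]<0:q[0]*=-1;q[2]+=np.pi
print(np.c_[T,Y,Z,np.array(A)*57.3,Y-f(T-T[-1],*q)].round(2));print('rms',r,'fit',q,'se',np.sqrt(np.diag(cv)))
a,w,p,o=q
per=2*np.pi/w
tm=((-np.pi/2-p)/w)%per+T[-1]; print('minima(-y extreme) times',[round(tm+i*per,3) for i in range(12)],'period',per)
E
python3 osw.py 30; python3 fit.py
```

```text
[[ 8.9500e+00 -3.3120e+01  1.8285e+02 -1.0000e-01 -8.2000e-01]
 [ 9.0000e+00 -1.8600e+01  1.7994e+02 -1.9000e-01 -7.5000e-01]
 [ 9.0500e+00  9.5000e-01  1.7873e+02  1.5100e+00  2.8000e-01]
 [ 9.1000e+00  1.9660e+01  1.8048e+02  1.1100e+00  7.0000e-01]
 [ 9.1500e+00  3.3430e+01  1.8349e+02  6.0000e-01  6.5000e-01]
 [ 9.2000e+00  3.9040e+01  1.8529e+02 -6.4000e-01  1.4000e-01]
 [ 9.2500e+00  3.5990e+01  1.8413e+02 -1.1900e+00  7.0000e-02]
 [ 9.3000e+00  2.4540e+01  1.8091e+02 -1.7700e+00  2.0000e-02]
 [ 9.3500e+00  7.0700e+00  1.7857e+02 -2.2000e+00 -2.9000e-01]
 [ 9.4000e+00 -1.1500e+01  1.7864e+02 -5.0000e-02  9.0000e-02]
 [ 9.4500e+00 -2.7980e+01  1.8138e+02 -7.0000e-02 -6.0000e-02]
 [ 9.5000e+00 -3.7760e+01  1.8420e+02 -5.0000e-02  8.0000e-02]
 [ 9.5500e+00 -3.9040e+01  1.8475e+02  2.0000e-02 -1.0000e-02]
 [ 9.6000e+00 -3.1640e+01  1.8238e+02 -1.3000e-01 -4.0000e-01]
 [ 9.6500e+00 -1.6800e+01  1.7975e+02 -1.2000e-01 -5.4000e-01]
 [ 9.7000e+00  2.6100e+00  1.7874e+02  1.4500e+00  1.8000e-01]
 [ 9.7500e+00  2.0760e+01  1.8062e+02  1.2300e+00  2.9000e-01]
 [ 9.8000e+00  3.3700e+01  1.
[... 508 characters left out ...]
e+02 -8.0000e-02  4.9000e-01]
 [ 1.0250e+01 -3.0140e+01  1.8207e+02 -1.1000e-01 -2.0000e-02]
 [ 1.0300e+01 -1.4590e+01  1.7946e+02  1.0000e+00  5.0000e-02]
 [ 1.0350e+01  4.2500e+00  1.7888e+02  1.3600e+00  7.0000e-02]
 [ 1.0400e+01  2.1800e+01  1.8082e+02  1.1500e+00 -1.4000e-01]]
rms 0.39024455934732366 fit [39.35542903  9.73512694  0.60098664 -0.31138283] se [0.11186762 0.00589524 0.00500416 0.07757324]
minima(-y extreme) times [np.float64(10.822), np.float64(11.468), np.float64(12.113), np.float64(12.759), np.float64(13.404), np.float64(14.049), np.float64(14.695), np.float64(15.34), np.float64(15.986), np.float64(16.631), np.float64(17.276), np.float64(17.922)] period 0.6454138038884716
```

The fit is clean: amplitude 39 mm, period 0.645 s and prong slope about 0, so the stand pose is confirmed. Next I'll check how the arm tracks a single fast row, moving inward to the staging spot, which is still outside the swing.

```bash
python3 -m crank '[[0,0,0,0],[0,0,0,0],[0,0,0,0],[0,0,0,0],[0,0,0,0],[0,0,0,0],[0,0,0,0],[0,0,0,0],[0,0,0,0],[0,-0.15,0,0]]'
cat > osw2.py <<'E'
from h import *
import sys,pickle
L=[]
O=np.array([.622,-.1248]);psi=np.radians(15.9)
c,s=np.cos(psi),np.sin(psi);Rs=np.array([[c,s],[-s,c]])
for i in range(int(sys.argv[1])):
    o=robot.get_obs();P=robot.camera_params('wrist');im,d=robot.snapshot('wrist');L.append((o['time'],P,im,d))
    if i<8: print(o['time'],(Rs@(o['tool_pos'][:2]-O)*1000).round(1),o['tool_pos'][2].round(4),o['wrist_force'].round(1))
pickle.dump(L,open('osw.pkl','wb'))
E
python3 osw2.py 14; cp osw.pkl osw_b.pkl;python3 fit.py
```

```text
time: 11.7
tool_pos: [0.4934, -0.1088, 0.2411]
ee_rot: [3.141, 0.001, -2.858]
wrist_force: [-0.2, -1.1, -3.6]
width: 0.028
11.7 [-119.3   50.6] 0.2411 [-0.2 -1.1 -3.6]
11.75 [-119.6   45.8] 0.2405 [ 1.3 -5.3 -3.8]
11.8 [-119.7   47.5] 0.2404 [ 0.6  0.2 -3.9]
11.85 [-119.7   48.9] 0.2404 [ 0.1 -0.1 -3.4]
11.9 [-119.7   49.6] 0.2405 [-0.2  0.4 -3.3]
11.95 [-119.7   49.9] 0.2405 [ 0.8 -0.3 -3.3]
12.0 [-119.6   50.1] 0.2406 [-0.6  0.4 -3.5]
12.05 [-119.6   50.1] 0.2407 [-0.   0.2 -3.5]
[[ 1.1700e+01  2.1150e+01  1.8125e+02 -1.1900e+00  1.9000e-01]
 [ 1.1900e+01  1.6430e+01  1.7976e+02 -3.3600e+00  3.0000e-01]
 [ 1.1950e+01 -3.7000e-01  1.7845e+02 -2.1600e+00  2.6000e-01]
 [ 1.2000e+01 -1.7740e+01  1.7966e+02 -1.4100e+00 -1.6000e-01]
 [ 1.2050e+01 -3.0830e+01  1.8240e+02 -0.0000e+00 -6.0000e-02]
 [ 1.2100e+01 -3.7170e+01  1.8424e+02 -9.0000e-02 -7.0000e-02]
 [ 1.2150e+01 -3.5500e+01  1.8344e+02 -9.0000e-02 -4.0000e-01]
 [ 1.2200e+01 -2.5310e+01  1.8097e+02  8.1000e-01 -8.0000e-02]
 [ 1.2250e+01 -9.3900e+00  1.7896e+02  1.3000e+00  4.1000e-01]
 [ 1.2300e+01  8.8000e+00  1.7921e+02  1.0000e+00  1.2200e+00]
 [ 1.2350e+01  2.1220e+01  1.8084e+02 -9.6000e-01 -1.6200e+00]]
rms 0.65103572619101 fit [35.92082264  9.77245514  0.74358232 -1.48030752] se [0.41619843 0.05073618 0.01690398 0.29413951]
minima(-y extreme) times [np.float64(12.756), np.float64(13.399), np.float64(14.042), np.float64(14.685), np.float64(15.328), np.float64(15.971), np.float64(16.614), np.float64(17.257), np.float64(17.9), np.float64(18.543), np.float64(19.186), np.float64(19.829)] period 0.6429484930056149
```

```bash
cat > fit2.py <<'E'
from h import *
import pickle
from scipy.optimize import curve_fit
O=np.array([.622,-.1248]);psi=np.radians(15.9)
c,s=np.cos(psi),np.sin(psi);Rs=np.array([[c,s],[-s,c]])
L=sum([pickle.load(open(f,'rb')) for f in __import__('sys').argv[1:]],[]);T=[];Y=[]
for t,P,im,d in L:
    X=pts(d,P);S=(X[...,:2]-O)@Rs.T
    m=(d>.05)&(X[...,2]>.145)&(X[...,2]<.215)&(S[...,0]>-.155)&(S[...,0]<-.09)&(im.max(2)<110)&(np.arange(384)[:,None]<262)&(abs(S[...,1])<.075)
    m[140:,215:]=False
    if m.sum()<80: continue
    q=S[m];k=np.polyfit(q[:,0]+.12,q[:,1],1)
    if k[1]<.005 and abs(k[0])<.03:T.append(t);Y.append(k[1]*1000)
T=np.array(T);Y=np.array(Y);t0=T[-1]
f=lambda t,a,w,p,g:-.2+a*np.exp(g*t)*np.sin(w*t+p)
best=None
for w0 in(9.6,9.73,9.85):
  for p0 in np.arange(0,6.3,.5):
    try:q,cv=curve_fit(f,T-t0,Y,[39,w0,p0,0])
    except Exception:continue
    r=np.std(Y-f(T-t0,*q))
    if best is None or r<best[0]:best=(r,q,cv)
r,q,cv=best
if q[0]<0:q[0]*=-1;q[2]+=np.pi
print(len(T),'rms',r,'fit',q,'se',np.sqrt(np.diag(cv)));a,w,p,g=q;per=2*np.pi/w
tm=((-np.pi/2-p)/w)%per+t0;print('minima',[round(tm+i*per,3) for i in range(8)],per,robot.get_obs()['time'])
E
cp osw_b.pkl b.pkl; python3 fit2.py b.pkl
python3 - <<'E'
import numpy as np,itertools
T=.0415;A=38.6;w=9.735
t=np.arange(-.5,.6,.001)
def ref(tau0,rows,y0):
    tt=tau0+.125*np.arange(len(rows)+1);yy=y0+np.r_[0,np.cumsum(rows)]
    r=np.interp(t,tt,yy);v=np.r_[0,np.array(rows)/.125,0]
    x=r.copy()
    for ti,dv in zip(tt,np.diff(v)):
        k=t>ti;x[k]-=1.15*dv*(t[k]-ti)*np.exp(-(t[k]-ti)/T)
    return x
def ev(x,dt=0,A=A):
    p=-.2-A*np.cos(w*(t-dt)); 
    i=np.argmax((p-x)>=0)
    if p[0]>x[0] or (p-x).max()<0: return None
    vs=(x[i+1]-x[i])*1000;vp=(p[i+1]-p[i])*1000
    return t[i],x[i],vp-vs,vs
res=[]
for tau0 in np.arange(-.45,-.2,.0125):
  for r in itertools.product(range(-60,-9,5),range(-60,-4,5),range(-30,1,5)):
    x=ref(tau0,r+(0,),51.6)
    if not -44<51.6+sum(r)<-36: continue
    worst=0;ok=1
    for dt in(-.012,0,.012):
      for dA in(-2,0,2):
        e=ev(x,dt,A+dA)
        if e is None or e[0]<-.12 or e[0]>.08: ok=0;break
        worst=max(worst,abs(e[2]))
      if not ok:break
    if ok:res.append((worst,round(tau0,4),r,ev(x)))
res.sort(key=lambda z:z[0])
for z in res[:25]:print(z)
E
```

```text
6 rms 0.07172589719284665 fit [38.77389769  9.60294072  6.04641558  0.27951724] se [0.54961851 0.02624347 0.00568604 0.10524395]
minima [np.float64(12.765), np.float64(13.42), np.float64(14.074), np.float64(14.728), np.float64(15.383), np.float64(16.037), np.float64(16.691), np.float64(17.345)] 0.654298041854819 12.4
(np.float64(151.49431607126473), np.float64(-0.3), (-20, -60, -10), (np.float64(0.00700000000000045), np.float64(-38.730572131996915), np.float64(79.14698529167197), np.float64(-51.73548296834696)))
(np.float64(162.9148319280347), np.float64(-0.3), (-25, -55, -10), (np.float64(0.013000000000000456), np.float64(-38.55795778945388), np.float64(92.93039687005233), np.float64(-43.68786558445947)))
(np.float64(163.55967087909562), np.float64(-0.3125), (-35, -45, -15), (np.float64(-0.007999999999999563), np.float64(-38.703171265724514), np.float64(74.06197919974744), np.float64(-101.47348152307245)))
(np.float64(168.8663188229782), np.float64(-0.3), (-20, -60, -15), (np.float64(-0.006999999999999562), np.float64(-38.75114961471944), np.float64(109.61904008028256), np.float64(-
[... 3557 characters left out ...]
), np.float64(-38.85490794367703), np.float64(123.38540374965135), np.float64(-99.62351286891646)))
(np.float64(194.68238303720756), np.float64(-0.325), (-30, -50, -15), (np.float64(-0.06099999999999961), np.float64(-32.27349209740903), np.float64(76.59180620805017), np.float64(-285.3328171780731)))
(np.float64(195.3871142109378), np.float64(-0.325), (-30, -50, -10), (np.float64(-0.05999999999999961), np.float64(-32.43952608728448), np.float64(50.36649913603242), np.float64(-256.05588966223536)))
(np.float64(195.6377047108404), np.float64(-0.3), (-40, -40, -10), (np.float64(0.025000000000000466), np.float64(-37.749548065270524), np.float64(136.6523606808272), np.float64(-44.32552208545815)))
```

```bash
sed -i 's/if i<8:/if i<2:/' osw2.py; python3 osw2.py 26; cp osw.pkl c.pkl; python3 fit2.py c.pkl; python3 fit2.py b.pkl c.pkl
```

```text
12.4 [-119.5   49.8] 0.2408 [-0.   0.3 -2.5]
12.45 [-119.5   49.8] 0.2407 [ 0.8 -0.4 -3.9]
12 rms 0.1921553648863829 fit [ 3.62275322e+01  9.73369203e+00 -1.49417535e-01 -2.48289131e-02] se [0.16824182 0.00824291 0.00457822 0.00803757]
minima [np.float64(14.049), np.float64(14.695), np.float64(15.341), np.float64(15.986), np.float64(16.632), np.float64(17.277), np.float64(17.923), np.float64(18.568)] 0.6455089484870182 13.7
18 rms 0.22147206543826706 fit [ 3.62318520e+01  9.73553099e+00 -1.49262916e-01 -2.47435359e-02] se [0.14986802 0.00448452 0.00423818 0.00428076]
minima [np.float64(14.049), np.float64(14.695), np.float64(15.34), np.float64(15.986), np.float64(16.631), np.float64(17.276), np.float64(17.922), np.float64(18.567)] 0.6453870173947734 13.7
```

```bash
cat > srch.py <<'E'
import numpy as np,itertools
T=.0415;w=9.735
t=np.arange(-.5,.6,.001)
def ref(tau0,rows,y0):
    tt=tau0+.125*np.arange(len(rows)+1);yy=y0+np.r_[0,np.cumsum(rows)]
    r=np.interp(t,tt,yy);v=np.r_[0,np.array(rows)/.125,0]
    x=r.copy()
    for ti,dv in zip(tt,np.diff(v)):
        k=t>ti;x[k]-=1.15*dv*(t[k]-ti)*np.exp(-(t[k]-ti)/T)
    return x
def ev(x,dt,A):
    p=-.2-A*np.cos(w*(t-dt)); 
    i=np.argmax((p-x)>=0)
    if p[0]>x[0] or (p-x).max()<0: return None
    vs=(x[i+1]-x[i])*1000;vp=(p[i+1]-p[i])*1000
    return [round(float(a),3) for a in (t[i],x[i],vp-vs,vs)]
for tau0,A in((-.32,35.3),(-.295,35.3),(-.315,34.8),(-.29,34.8)):
  res=[]
  for r in itertools.product(range(-50,-9,2),range(-60,-4,2),range(-24,1,2)):
    if not -42<51.5+sum(r)<-34: continue
    x=ref(tau0,r+(0,),51.5);worst=0;ok=1
    for dt in(-.008,0,.008):
      for dA in(-1.5,0,1.5):
        e=ev(x,dt,A+dA)
        if e is None or e[0]<-.1 or e[0]>.08: ok=0;break
        worst=max(worst,abs(e[2]))
      if not ok:break
    if ok:res.append((worst,r,ev(x,0,A)))
  res.sort(key=lambda z:z[0]);print(tau0)
  for z in res[:5]:print(z)
E
python3 srch.py
```

```text
-0.32
(125.448, (-26, -50, -14), [-0.011, -35.298, 52.503, -87.568])
(126.894, (-28, -48, -16), [-0.019, -34.9, 55.58, -117.136])
(128.491, (-38, -40, -14), [-0.052, -31.076, 36.124, -201.284])
(128.5, (-36, -42, -10), [-0.047, -31.874, 8.709, -159.01])
(128.773, (-38, -40, -12), [-0.049, -31.56, 17.826, -174.115])
-0.295
(108.37, (-40, -40, -6), [0.004, -35.477, 46.44, -31.39])
(113.084, (-40, -40, -8), [-0.004, -35.522, 54.272, -65.979])
(113.257, (-42, -38, -8), [-0.001, -35.533, 55.544, -57.216])
(113.686, (-42, -38, -6), [0.008, -35.406, 52.934, -24.53])
(115.179, (-22, -56, -8), [0.005, -35.467, 69.653, -51.262])
-0.315
(105.368, (-38, -40, -12), [-0.032, -33.333, 19.231, -121.497])
(106.716, (-40, -38, -14), [-0.035, -33.022, 29.684, -141.338])
(108.784, (-38, -40, -14), [-0.039, -32.538, 37.437, -161.458])
(112.218, (-40, -38, -12), [-0.023, -34.144, 21.269, -94.881])
(114.506, (-38, -40, -10), [-0.009, -34.88, 28.602, -56.603])
-0.29
(106.392, (-42, -38, -6), [0.002, -35.021, 53.759, -45.515])
(111.448, (-42, -38, -8), [-0.004, -34.987, 66.383, -77.924])
(111.473, (-44, -36, -6), [0.005, -34.97, 55.49, -37.36])
(114.504, (-46, -34, -6), [0.009, -34.924, 60.876, -29.59])
(115.317, (-44, -36, -8), [-0.001, -35.043, 65.266, -66.915])
```

```bash
python3 osw2.py 14; cp osw.pkl d.pkl; python3 fit2.py b.pkl c.pkl d.pkl
```

```text
13.7 [-119.6   49.6] 0.2407 [ 0.2 -0.4 -4.1]
13.75 [-119.6   49.6] 0.2407 [ 0.1 -0.  -4.1]
24 rms 0.21176852879604577 fit [ 3.56356318e+01  9.73801168e+00 -1.00221352e-01 -2.51252900e-02] se [0.12178241 0.00264802 0.00352437 0.00251654]
minima [np.float64(14.694), np.float64(15.339), np.float64(15.985), np.float64(16.63), np.float64(17.275), np.float64(17.92), np.float64(18.566), np.float64(19.211)] 0.6452226094986767 14.4
```

Phase confirmed: −y extreme at 15.339 s, amplitude about 34.8 mm. Now I'll catch the hook from behind.

```bash
python3 -m crank '[[0,0,0,0],[0,0,0,0],[0,0,0,0],[0,0,0,0],[0,0,0,0],[0,-0.19,0,0],[0,-0.2,0,0],[0,-0.06,0,0],[0,0,0,0],[0,0,0,0]]'
sed -i 's/if i<2:/if i<20:/' osw2.py;python3 osw2.py 8; cp osw.pkl e.pkl
python3 - <<'E'
import pickle,cv2,numpy as np
L=pickle.load(open('e.pkl','rb'))
cv2.imwrite('pics/e.png',np.hstack([L[i][2][100:300,60:320,::-1] for i in(0,3,7)]))
E
```

```text
time: 15.65
tool_pos: [0.518, -0.1951, 0.2405]
ee_rot: [3.14, -0.0, -2.86]
wrist_force: [-0.2, 1.5, -3.5]
width: 0.0278
15.65 [-119.3  -39.1] 0.2405 [-0.2  1.5 -3.5]
15.7 [-119.2  -39.1] 0.2406 [ 0.7  1.9 -4.3]
15.75 [-119.2  -39.2] 0.2407 [ 0.2  0.3 -3.7]
15.8 [-119.2  -39.3] 0.2408 [-1.4  0.2 -3.6]
15.85 [-119.2  -39.4] 0.2409 [-1.4  1.3 -4.4]
15.9 [-119.2  -39.6] 0.2409 [-0.   0.5 -3.2]
15.95 [-119.2  -39.8] 0.2409 [-0.8  0.6 -3.5]
16.0 [-119.2  -39.9] 0.2409 [-0.7  1.4 -3.8]
```

View pics/e.png

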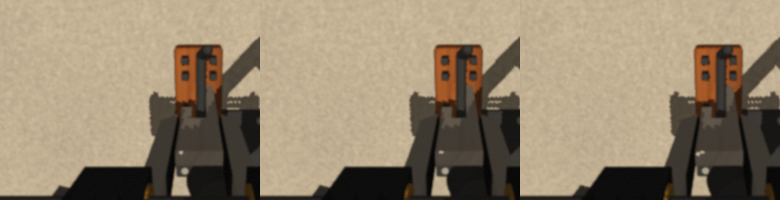

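The catch worked: the prong lies still across the rack, against the stem, with a steady side force of about 1 N. Next I'll ease the hook back slowly.

```bash
python3 -m crank '[[0,0.004,0,0],[0,0.01,0,0],[0,0.015,0,0],[0,0.015,0,0],[0,0.015,0,0],[0,0.015,0,0],[0,0.015,0,0],[0,0.015,0,0],[0,0.01,0,0],[0,0.005,0,0]]'
cat > look.py <<'E'
from h import *
import sys
O=np.array([.622,-.1248]);psi=np.radians(15.9)
c,s=np.cos(psi),np.sin(psi);Rs=np.array([[c,s],[-s,c]])
F=[]
for i in range(int(sys.argv[2])):
    o=robot.get_obs();im,d=robot.snapshot('wrist');im2,d2=robot.snapshot('scene');F.append(o['wrist_force'])
F=np.mean(F,0);o=robot.get_obs()
print(o['time'],'stand xy',(Rs@(o['tool_pos'][:2]-O)*1000).round(1),'z',o['tool_pos'][2].round(4),'Fxy stand',(Rs@F[:2]).round(2),'Fz',F[2].round(2),'w',o['width'],o['ee_rot'].round(3))
n=sys.argv[1]
cv2.imwrite(f'pics/{n}.png',np.hstack([cv2.resize(im[80:280,160:330,::-1],(476,560),interpolation=cv2.INTER_CUBIC)[:,:400],cv2.resize(im2[110:230,190:290,::-1],(400,480),interpolation=cv2.INTER_CUBIC)[:, :].copy() if 0 else cv2.resize(im2[110:230,200:286,::-1],(400,560),interpolation=cv2.INTER_CUBIC)]))
E
python3 look.py f 2
```

```text
time: 17.3
tool_pos: [0.5117, -0.1734, 0.2407]
ee_rot: [-3.141, 0.0, -2.861]
wrist_force: [0.6, -0.1, -4.1]
width: 0.0278
17.5 stand xy [-119.4  -16.7] z 0.2407 Fxy stand [0.22 0.11] Fz -4.31 w 0.02772580294001406 [-3.141  0.    -2.861]
```

View pics/f.png

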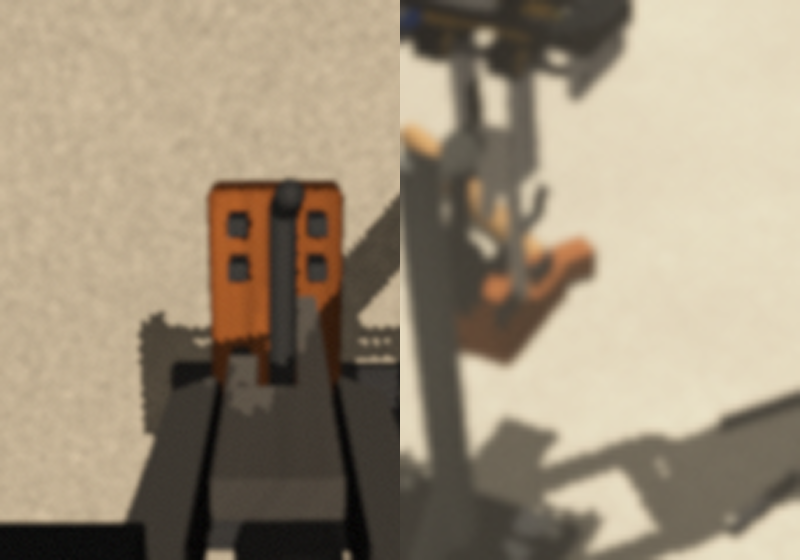

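The prong lies against the stem's −y face, under the lip, with no swing. Now I'll lower the rack so the prong slides up.

```bash
python3 -m crank '[[0,0,0.008,0],[0,0,0.02,0],[0,0,0.023,0],[0,0,0.023,0],[0,0,0.023,0],[0,0,0.023,0],[0,0,0.023,0],[0,0,0.02,0],[0,0,0.012,0],[0,0,0.005,0]]'
python3 look.py g 2
```

```text
time: 18.75
tool_pos: [0.5117, -0.1734, 0.2045]
ee_rot: [3.141, -0.0, -2.861]
wrist_force: [-0.5, 0.3, -3.3]
width: 0.0277
18.95 stand xy [-119.4  -16.6] z 0.2048 Fxy stand [-0.21  0.56] Fz -2.98 w 0.02795517089758237 [-3.141  0.    -2.861]
```

View pics/g.png

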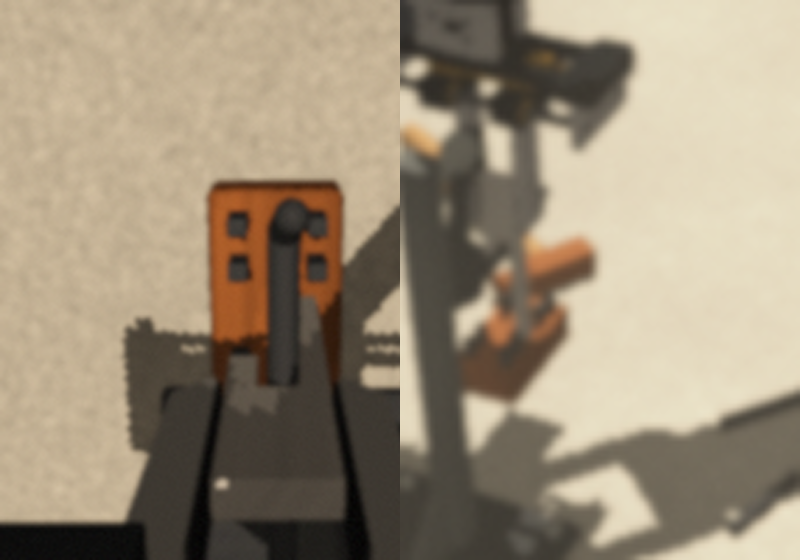

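```bash
python3 -m crank '[[0,0.003,0,0],[0,0.006,0,0],[0,0.01,0,0],[0,0.011,0,0],[0,0.011,0,0],[0,0.011,0,0],[0,0.01,0,0],[0,0.006,0,0],[0,0.003,0,0],[0,0.002,0,0]]'
python3 look.py g2 3
```

```text
time: 20.2
tool_pos: [0.5077, -0.1594, 0.2047]
ee_rot: [3.142, 0.0, -2.861]
wrist_force: [-0.0, -0.1, -3.0]
width: 0.0278
20.5 stand xy [-119.4   -2. ] z 0.2046 Fxy stand [-0.11  0.03] Fz -3.83 w 0.028002317979688673 [ 3.142  0.    -2.861]
```

View pics/g2.png

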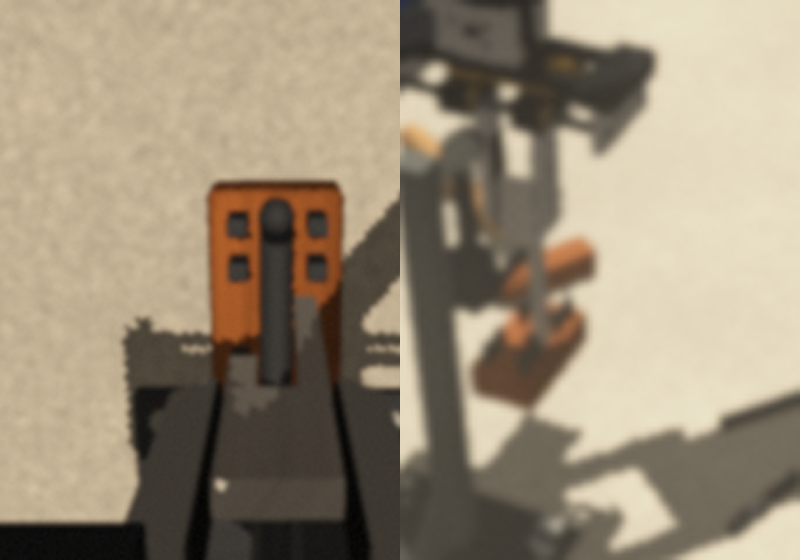

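```bash
python3 -m crank '[[0,0,0.003,0],[0,0,0.004,0],[0,0,0.004,0],[0,0,0.004,0],[0,0,0.004,0],[0,0,0.004,0],[0,0,0.003,0],[0,0,0.002,0],[0,0,0,0],[0,0,0,0]]'
python3 look.py h1 2
```

```text
time: 21.75
tool_pos: [0.5077, -0.1594, 0.1991]
ee_rot: [3.142, 0.0, -2.861]
wrist_force: [-0.7, -0.2, -3.7]
width: 0.0276
21.95 stand xy [-119.4   -2. ] z 0.1991 Fxy stand [-0.77 -0.05] Fz -3.35 w 0.027893557884869875 [ 3.142  0.    -2.861]
```

```bash
python3 -m crank '[[0,0,0.002,0],[0,0,0.001,0],[0,0,0.001,0],[0,0,0.001,0],[0,0,0,0],[0,0,0,0],[0,0,0,0],[0,0,0,0],[0,0,0,0],[0,0,0,0]]'
python3 look.py h2 3
```

```text
time: 23.2
tool_pos: [0.5077, -0.1594, 0.1981]
ee_rot: [3.142, 0.0, -2.861]
wrist_force: [0.3, 0.1, -3.8]
width: 0.0277
23.5 stand xy [-119.4   -2. ] z 0.1981 Fxy stand [ 0.31 -0.16] Fz -3.53 w 0.027530846072949106 [ 3.142  0.    -2.861]
```

```bash
python3 -m crank '[[0,0,0.001,0],[0,0,0.001,0],[0,0,0,0],[0,0,0.001,0],[0,0,0,0],[0,0,0,0],[0,0,0,0],[0,0,0,0],[0,0,0,0],[0,0,0,0]]'
python3 look.py h3 3
```

```text
time: 24.75
tool_pos: [0.5078, -0.1595, 0.1977]
ee_rot: [-3.141, 0.0, -2.861]
wrist_force: [-0.6, -0.8, 0.1]
width: 0.0278
25.05 stand xy [-119.4   -2.1] z 0.1977 Fxy stand [-0.75 -0.26] Fz 1.05 w 0.027973081912591322 [-3.141  0.    -2.861]
```

View pics/h3.png

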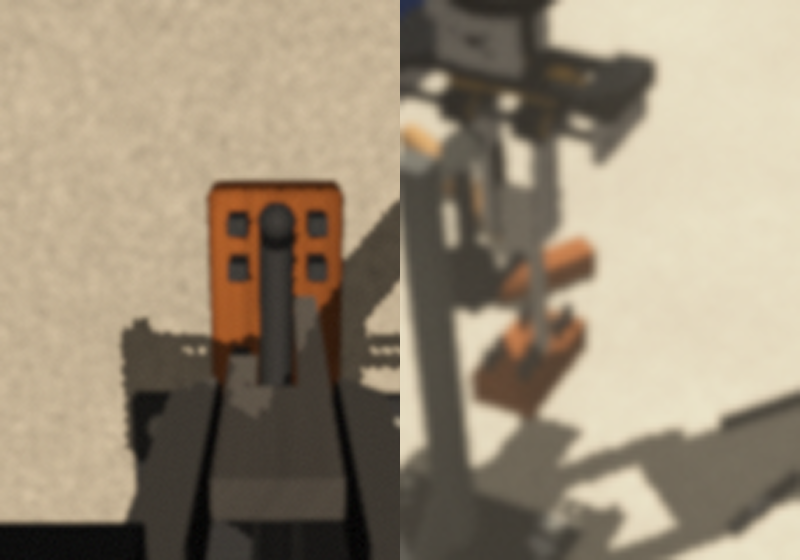

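```bash
python3 -m crank '[[0,0,0,0],[0,0,0,0],[0,0,0,0],[0,0,0,0],[0,0,0,0],[0,0,0,0],[0,0,0,0],[0,0,0,0],[0,0,0,0],[0,0,0,0]]' 0.1
python3 look.py i1 2
```

```text
time: 26.3
tool_pos: [0.5077, -0.1594, 0.1975]
ee_rot: [3.142, 0.0, -2.861]
wrist_force: [0.1, 0.3, -0.1]
width: 0.0424
26.5 stand xy [-119.4   -2. ] z 0.1974 Fxy stand [0.36 0.17] Fz -0.68 w 0.042402148809861165 [ 3.142  0.    -2.861]
```

View pics/i1.png

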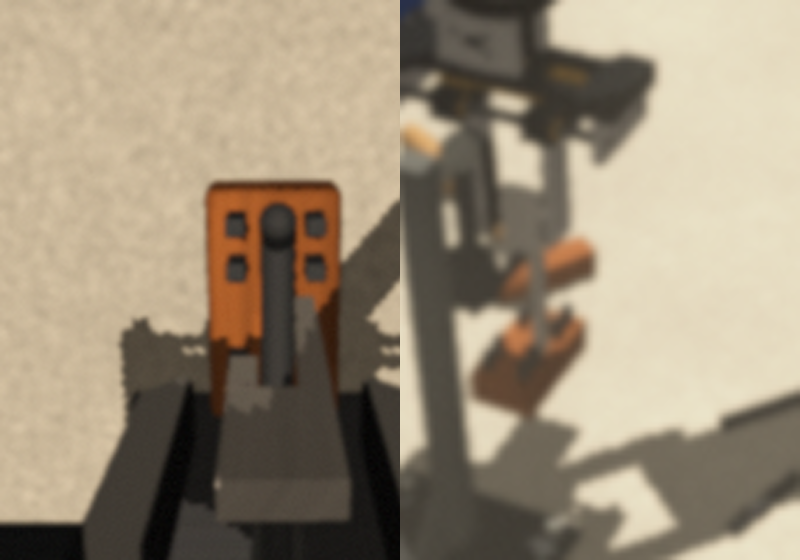

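The rack hangs freely on the prong, with both fingers clear of the tab. I'll open fully and retreat straight up.

```bash
python3 -m crank '[[0,0,0,0],[0,0,0,0],[0,0,0,0],[0,0,0,0],[0,0,0,0],[0,0,0,0],[0,0,-0.02,0],[0,0,-0.05,0],[0,0,-0.08,0],[0,0,-0.1,0]]' -1
python3 -m crank '[[0,0,-0.1,0],[0,0,-0.1,0],[0,0,-0.06,0],[0.05,0,-0.02,0],[0.1,0,0,0],[0.1,0,0,0],[0.05,0,0,0],[0,0,0,0],[0,0,0,0],[0,0,0,0]]'
python3 - <<'E'
from h import *
import pickle
L=[]
for i in range(12):
    t=robot.get_obs()['time'];im,d=robot.snapshot('scene');L.append(im[110:230,200:286,::-1])
im,d=robot.snapshot('wrist');cv2.imwrite('pics/j_w.png',im[:,:,::-1])
it,d=robot.snapshot('top');cv2.imwrite('pics/j_t.png',it[:,:,::-1])
cv2.imwrite('pics/j_s.png',np.hstack([cv2.resize(L[i],(387,540),interpolation=cv2.INTER_CUBIC) for i in(0,6)]))
print([int(np.abs(L[i].astype(int)-L[0]).max()) for i in range(12)],[round(float(np.abs(L[i].astype(int)-L[0]).mean()),2) for i in range(12)])
need([0,0,0])
E
```

```text
time: 27.75
tool_pos: [0.5077, -0.1595, 0.2489]
ee_rot: [-3.141, 0.001, -2.861]
wrist_force: [-0.3, 0.4, 0.8]
width: 0.0938
time: 29.0
tool_pos: [0.4503, -0.1759, 0.3032]
ee_rot: [3.141, -0.0, -2.861]
wrist_force: [0.1, -0.4, -1.3]
width: 0.0942
[0, 24, 24, 23, 23, 24, 26, 27, 26, 27, 25, 24] [0.0, 0.49, 0.54, 0.58, 0.65, 0.71, 0.75, 0.78, 0.79, 0.77, 0.74, 0.68]
t 29.7 pos [ 0.45   -0.176   0.3035] yaw -163.93 F [ 0.2  -0.05  0.36] w 0.094
shift units [1.9188 1.4685 1.5172]
```

View pics/j_w.png

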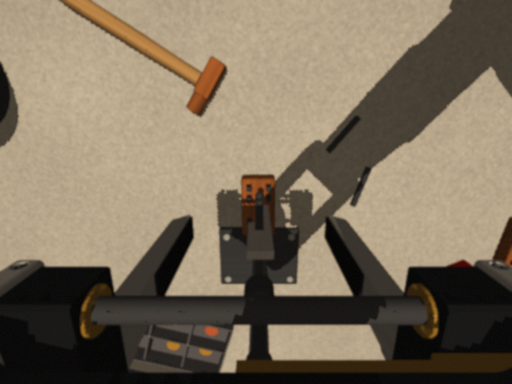

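View pics/j_s.png

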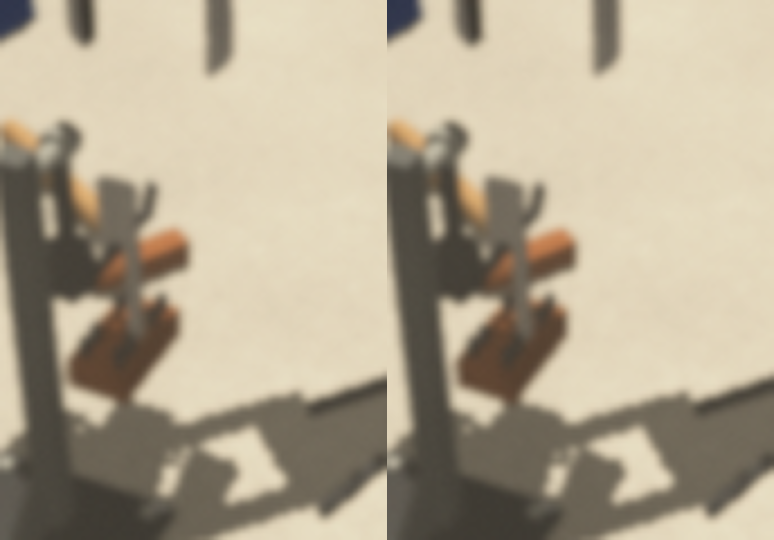

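View pics/j_t.png

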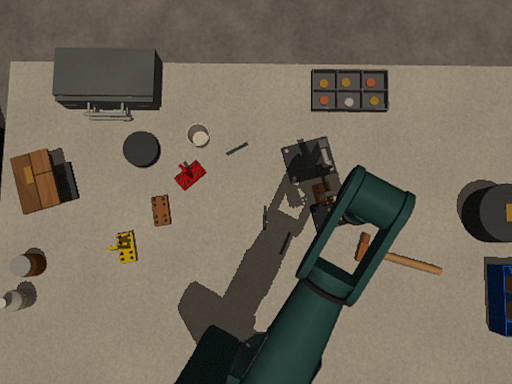

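The rack hangs on the hook and the bystanders look unmoved, but a slight rocking remains. There is plenty of time, so I'll let it decay and measure it.

```bash
cat > still.py <<'E'
from h import *
O=np.array([.622,-.1248]);psi=np.radians(15.9)
c,s=np.cos(psi),np.sin(psi);Rs=np.array([[c,s],[-s,c]]);P=robot.camera_params('wrist')
Lw=[];t=[]
for i in range(30):
    t.append(robot.get_obs()['time']);im,d=robot.snapshot('wrist');Lw.append((im,d))
r=[]
for im,d in Lw:
    X=pts(d,P);S=(X[...,:2]-O)@Rs.T;near=(abs(S[...,0]+.12)<.07)&(abs(S[...,1])<.05)&(d>.05)
    hsv=cv2.cvtColor(im,cv2.COLOR_RGB2HSV)
    b=near&(X[...,2]>.07)&(X[...,2]<.115)&(hsv[...,1]>100)
    tab=near&(X[...,2]>.205)&(X[...,2]<.24)
    pr=(abs(S[...,0]+.155)<.012)&(abs(S[...,1])<.03)&(X[...,2]>.15)&(X[...,2]<.21)
    r.append([S[m][:,1].mean()*1e3 if m.sum()>5 else np.nan for m in(b,tab,pr)]+[b.sum(),tab.sum(),pr.sum()])
r=np.array(r);print(np.c_[t,r][::3].round(2));print('mean',r.mean(0).round(2),'std',r.std(0).round(2))
E
python3 still.py
```

```text
[[ 2.970e+01 -4.820e+00 -1.420e+00 -1.800e+00  1.272e+03  8.080e+02
   1.210e+02]
 [ 2.985e+01 -4.750e+00 -1.340e+00 -1.790e+00  1.274e+03  8.060e+02
   1.200e+02]
 [ 3.000e+01 -4.410e+00 -1.110e+00 -1.850e+00  1.265e+03  8.070e+02
   1.220e+02]
 [ 3.015e+01 -4.050e+00 -9.900e-01 -1.200e+00  1.276e+03  8.090e+02
   1.070e+02]
 [ 3.030e+01 -4.340e+00 -1.010e+00 -1.810e+00  1.254e+03  8.000e+02
   1.240e+02]
 [ 3.045e+01 -4.370e+00 -1.250e+00 -1.790e+00  1.274e+03  8.150e+02
   1.200e+02]
 [ 3.060e+01 -4.900e+00 -1.300e+00 -1.790e+00  1.264e+03  8.140e+02
   1.200e+02]
 [ 3.075e+01 -4.550e+00 -1.180e+00 -1.750e+00  1.275e+03  8.080e+02
   1.180e+02]
 [ 3.090e+01 -4.290e+00 -1.070e+00 -1.820e+00  1.262e+03  8.070e+02
   1.230e+02]
 [ 3.105e+01 -4.110e+00 -9.900e-01 -1.220e+00  1.280e+03  8.080e+02
   1.050e+02]]
mean [-4.48000e+00 -1.16000e+00 -1.66000e+00  1.26847e+03  8.08470e+02
  1.17430e+02] std [0.28 0.12 0.24 8.33 3.2  6.59]
```

```bash
for i in 1 2 3; do python3 -m crank '[[0,0,0,0],[0,0,0,0],[0,0,0,0],[0,0,0,0],[0,0,0,0],[0,0,0,0],[0,0,0,0],[0,0,0,0],[0,0,0,0],[0,0,0,0]]' >/dev/null; done; python3 still.py | tail -1
python3 - <<'E'
from h import *
# bystanders: compare colour away from arm between first and last top view
a=cv2.imread('pics/top0.png').astype(int);im,d=robot.snapshot('top');b=im[:,:,::-1].astype(int)
D=np.abs(a-b).max(2)
for n,(x0,y0,x1,y1) in dict(red=(170,155,210,195),yellow=(105,225,145,270),plain=(148,190,176,230),cup=(184,120,214,150),bench=(120,128,164,170),p0=(222,138,252,158)).items(): print(n,(D[y0:y1,x0:x1]>40).sum())
im,d=robot.snapshot('scene');cv2.imwrite('pics/fin.png',im[:,:,::-1]);print(robot.get_obs()['time'])
E
```

```text
1.17470e+02] std [0.26 0.11 0.25 9.12 3.81 6.24]
red 0
yellow 2
plain 0
cup 0
bench 0
p0 0
36.55
```

View pics/fin.png

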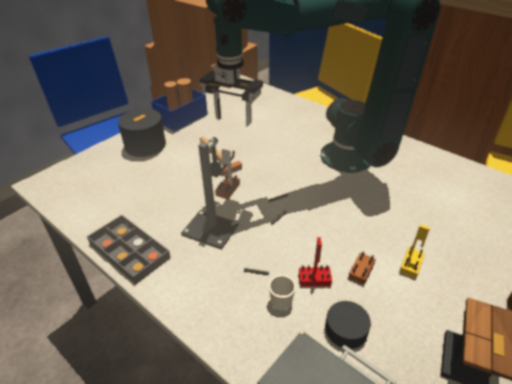

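```bash
python3 -c "
from bench import robot
print(robot.close_job())"
```

```text
the job is handed in; nothing more can be done
None
```

The punch rack is hanging on the swinging hook, and I handed the job in at about 36.6 s with the gripper open and well clear. I gripped the rack by its tab and carried it upright.

- **Catching the hook:** I tracked the swing with the wrist camera. The handle's stem then came in behind the prong and met it at its turning point. The side force stayed at about 1 N or less in the readings I took. I did not measure the force at the moment of contact.
- **Hanging it:** I eased the hook back to within about 1° of straight. I lowered the rack until the prong reached the top of the slot and the wrist reading went from about −3.5 N to +1 N, showing the hook carried the rack. Then I let go and backed off straight up.

**Last checks**
- **Position:** the hook is within about 1° of straight down, and the rack hangs from the slot. The camera suggests a tilt of about 1.5° in the rack, though part of that may be a viewing effect.
- **Stillness:** a small rocking of about 0.4 mm at the block remained. It had barely faded after about 5 s of waiting.
- **Other things on the table:** the red and yellow look-alikes, plain block, cup, bench block and the one punch I compared had not moved. The mallet and the other two punches were partly hidden by the arm or its shadow, so I only judged those by eye.

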